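# Pack the seed-test kit tray

## Robot

A 6-joint arm with a two-finger parallel gripper is mounted at the origin on a cart in front of the work surface, level with it; the furniture and walls round the work are solid. World frame = base frame: x ahead of the robot, y to its left, z up, the work surface at z = 0. Lengths are in mm, angles in rad, forces in N, time in s.
With the tool pointing down it reaches from about 275 to 1000 mm from the base axis. Payload 8.4 kg.
Tool frame: the origin (TCP) lies at the very end of the fingers, on their centre line; the grasp point (between the pads) lies 19 mm behind it (manip.hold_point_z is the distance from the TCP to the grasp point, in mm); z points along the fingers, y is the line along which they close (so a half turn about z gives the same grasp; the last joint's range is limited). The gripper opens to 85 mm and grips with 20 to 120 N. Pads are 22 mm wide; open, the fingers measure 114 mm over their backs; the gripper's body (76 mm by 85 mm) begins 54 mm behind the grasp point. The pads swing forward as they close: fully open they stand 13 mm farther back than shut.
Start: joints at [-1.206, 0.353, 1.633, -0, 1.155, -0.002], TCP at [224.143, -583.428, 231.281] pointing down, gripper open.
Joint ranges: [-2.63, 2.63], [-0.92, 2.1], [0.06, 2.66], [-1.3, 4.44], [0, 2.69], [-3.02, 3.02]. Speed limits (rad/s): [2.22, 2.22, 2.79, 3.14, 3.14, 3.14].

## Interface

Orientations are given as a unit quaternion [w, x, y, z].
In Python, from station import sensors, optics, manip, models gives the robot as it stands. The module is installed in compiled form; this text tells all that it offers.
- The arm moves only by the shell command python3 -m inch 'ROWS' [FORCE]. ROWS is JSON, a list of rows, each a list of 7 numbers: the turn, a rotation vector about the world's x, y, z in units of 90 degrees (1.0 is 90 degrees), then the shift along the world's x, y, z in units of 0.25 m (1.0 is 0.25 m), then the gripper command: -1 is shut, 1 is fully open, values between are in proportion. In form: [[wx, wy, wz, dx, dy, dz, hand], ...]. A call has 1 to 5 rows; each row is the pose to reach, as a shift and turn from the pose commanded when the call began; what a row does not reach only later rows make up. A row lasts 1/8 s, in which the tool goes at most 62.5 mm and 10.7 degrees, less where a joint would pass 70% of its speed; a pose out of reach is approached as far as the arm can. A call with a number of a shift or a turn outside -1 to 1 is refused whole. A call with a gripper value outside its range is refused whole. The fingers move at their own pace and stop on an object; FORCE is the grip in N (left out, the last holds). Time passes only in rows, so rows that repeat a pose let the fingers close. It gives the time, the measured TCP pose, the force, the opening and the grip force at its end, in the units of the state.
- sensors.observe(): the state, without advancing time (a new reading comes with each control period).
- optics.get_image(name): name is "scene" or "top" or "wrist"; returns a dict with "img" (400x640x3 uint8, red, green, blue), "vertical_fov" (degrees; the focal length in pixels is half the picture's height over the tangent of half this angle, whatever the lens; pixels are square), "cx", "cy" (the principal point, pixels), "cam_to_world" (4x4, takes a point from camera to world coordinates). Camera axes: x right, y down, z forward; pixel columns grow to the right and rows downward; lengths in mm; the calibration is good to about 2 mm. A picture is of the moment at which its call begins. There is no depth.
- manip.job_done(): hands the job in; it is judged then, once.
Trained networks look in the newest picture that a camera, given by its name, has taken for a name from the list of things; names that differ only in an ending like _2 or _b are one class to them, and where a whole thing is asked for, a point or a joint stands for the part that bears it (a point fixed in the world has none). Each returns a list of dicts, best first, with "score" (0 to 1); they miss things now and then, are a little off and sometimes report something else, mostly with a low value. They report only what shows in the picture. A call takes as long as a camera call. They do not tell look-alikes from the thing itself.
- models.search_frame(target, camera): "location" ([x, y, z] in mm, in the coordinates of the camera as it stood for that picture, good to about 4 mm: the middle of the surface that is visible of it).
- models.silhouettes(target, camera): "mask" (400x640 bool, what is visible of it).
The state is a dict: "time_s": time; "qpos": joint angles; "qvel": joint speeds; "joint_torque": joint torques, N m; "eef_pos": TCP position; "orientation": TCP orientation; "ft_force": force on the tool from outside, world axes, zero at the start; "torque": the same for the moment, N m; "opening": finger opening in mm; "finger_force": force on a finger pad.
Only numpy, scipy, OpenCV 4.12 (cv2) and the standard library are available. Lean on these libraries where they do the work, as an engineer would, in place of code of your own. Each camera call takes 0.05 s, during which the arm holds its last target. There are 200 camera calls.

## Task

Pack the seed-test kit in the wooden tray: lay the larger covered glass dish flat in the wide shallow round recess, stand the taller amber dropper bottle upright in the middle-sized round hole and the slim capped vial upright in the smallest round hole, and lay the folded loupe flat in the rectangular recess, each seated on the floor of its place. Leave the smaller glass dish and the shorter dropper bottle standing where they are.

Things in the scene. Friction and masses are not known exactly. Their poses are not given: they have to be found in the camera images.
- dish_insert: Grey moulded insert block, 92 x 92 x 34 mm, fixed in the wooden tray, one of four of equal outside; its underside is 6 mm and its flat top 40 mm above the desk. Origin: centre of its underside, z up, x and y along its sides. This one has a wide, shallow round recess, 78 mm across and 5 mm deep, centred on the block (recess floor 29 mm above the origin).
- bottle_insert: Grey moulded insert block, 92 x 92 x 34 mm, fixed in the wooden tray, one of four of equal outside; its underside is 6 mm and its flat top 40 mm above the desk. Origin: centre of its underside, z up, x and y along its sides. This one has a middle-sized round hole, 50 mm across and 24 mm deep, centred on the block (hole floor 10 mm above the origin).
- vial_insert: Grey moulded insert block, 92 x 92 x 34 mm, fixed in the wooden tray, one of four of equal outside; its underside is 6 mm and its flat top 40 mm above the desk. Origin: centre of its underside, z up, x and y along its sides. This one has the smallest round hole, 32 mm across and 20 mm deep, centred on the block (hole floor 14 mm above the origin).
- loupe_insert: Grey moulded insert block, 92 x 92 x 34 mm, fixed in the wooden tray, one of four of equal outside; its underside is 6 mm and its flat top 40 mm above the desk. Origin: centre of its underside, z up, x and y along its sides. This one has a rectangular recess, 42 mm along its x and 50 mm along its y, 6 mm deep, centred on the block (recess floor 28 mm above the origin).
- big_dish: The larger covered round glass dish with seeds in it, 61 mm across, 14 mm high, lying flat; the cover is fixed to it and forms its sides from 4 to 14 mm up. About 30 g. Origin: centre of its underside, z up.
- small_dish: The smaller covered round glass dish, 42 mm across, 13 mm high: not part of the kit. Origin: centre of its underside, z up. Mind the room: right of the tray a fixed microscope, up to about 0.36 m tall, stands 0.36 m ahead of and 0.43 m right of the robot's base, and a monitor behind it; pass above or clear of them.
- tall_bottle: The taller of two amber dropper bottles, upright, 88 mm high; its round body is 33 mm across up to about 55 mm, above it a narrow black cap and bulb 20 mm across. About 60 g. Origin: centre of its underside, z up.
- short_bottle: The shorter amber dropper bottle, upright, 72 mm high, body 29 mm across: not part of the kit. Origin: centre of its underside, z up.
- vial: Slim clear snap-cap sample vial, upright, 50 mm high; tube 16 mm across, white cap 18 mm across from 41 to 50 mm up. About 18 g. Origin: centre of its underside, z up.
- loupe: Folded pocket loupe lying flat: two light plates 26 mm (its x) by 34 mm (its y), 16 mm high overall, with the dark lens drum, 24 mm across, between them. About 45 g. Origin: centre of its underside, z up.
Mind the look-alikes: they are no part of the job. Leave any yellow look-alike of the big_dish alone. What is shaped like the tall_bottle but blue is not meant.

How it is judged:
By the outcome, as a careful person would: the job done as asked, in the order asked, and still so for the second after the job is handed in, with the robot touching nothing.
It also fails if it takes over 110 s, if anything falls off the work surface, if the arm or the gripper's body presses on something with over 40 N, if the wrist force passes 120 N, or if a joint passes its speed limit or range.

## Working session

There is one attempt and no reset: what is moved stays moved. The work goes in short steps, Python scripts to look and compute and a shell command to move; the robot and the scene stay as the last step left them, time stands still between calls to the robot, and variables do not carry over. Pictures are saved under pics/ and viewed, at most 14 in all, crops included, and the job is handed in when it is done.

```bash
mkdir -p pics; cat > h.py <<'E'
import numpy as np,cv2
from station import sensors,optics,manip,models
def cam(n):
    d=optics.get_image(n); d['f']=200/np.tan(np.radians(d['vertical_fov'])/2); return d
def toworld(d,p): return (np.array(d['cam_to_world'])@np.append(p,1))[:3]
def pix(d,u,v,z):
    M=np.array(d['cam_to_world']); r=M[:3,:3]@np.array([(u-d['cx'])/d['f'],(v-d['cy'])/d['f'],1]); return M[:3,3]+r*(z-M[2,3])/r[2]
def proj(d,p):
    q=np.linalg.inv(np.array(d['cam_to_world']))@np.append(p,1); return q[:2]/q[2]*d['f']+[d['cx'],d['cy']]
def save(d,n,crop=None,s=1):
    im=d['img'][:,:,::-1]
    if crop: im=im[crop[1]:crop[3],crop[0]:crop[2]]
    cv2.imwrite('pics/'+n,cv2.resize(im,None,fx=s,fy=s,interpolation=cv2.INTER_CUBIC))
E
python3 - <<'E'
from h import *
for c in ['top','scene']:
    d=cam(c); save(d,c+'0.png'); print(c,np.round(d['cam_to_world'],2).tolist(),d['f'],d['cx'],d['cy'])
    for t in ['dish_insert','bottle_insert','vial_insert','loupe_insert','big_dish','small_dish','tall_bottle','short_bottle','vial','loupe']:
        for r in models.search_frame(t,c):
            w=toworld(d,r['location']); print(t,round(r['score'],2),w.round(),proj(d,w).round())
E
```

```text
top [[0.01, -1.0, 0.07, 457.73], [-1.0, -0.01, 0.01, 134.98], [-0.01, -0.07, -1.0, 1114.3], [0.0, 0.0, 0.0, 1.0]] 468.01475171158256 319.126621760099 199.25617686234781
dish_insert 0.83 [ 550. -110.   34.] [431. 191.]
bottle_insert 0.65 [457. -29.  45.] [396. 231.]
bottle_insert 0.2 [563. 141.  48.] [322. 184.]
vial_insert 0.93 [ 455. -116.   40.] [434. 232.]
loupe_insert 0.94 [552. -13.  42.] [389. 189.]
big_dish 0.84 [419. 443.  17.] [193. 246.]
small_dish 0.48 [436. 135.  17.] [324. 240.]
tall_bottle 0.7 [647. 173.  45.] [308. 148.]
tall_bottle 0.57 [595. 234.  49.] [281. 170.]
short_bottle 0.59 [428. 351.  35.] [230. 242.]
vial 0.42 [561. 143.  50.] [321. 185.]
loupe 0.71 [ 552. -112.   36.] [432. 190.]
loupe 0.54 [438. 246.  13.] [277. 238.]
scene [[-0.89, -0.36, 0.29, 237.8], [-0.46, 0.68, -0.58, 728.78], [0.01, -0.64, -0.77, 850.3], [0.0, 0.0, 0.0, 1.0]] 456.52110496263174 316.2419924776674 203.8814356914353
dish_insert 0.63 [ 553. -117.   36.] [353. 142.]
bottle_insert 0.89 [452. -25.  44.] [376. 175.]
vial_insert 0.97 [ 459. -120.   41.] [387. 151.]
loupe_insert 0.94 [547. -13.  40.] [338. 166.]
big_dish 0.98 [413. 446.  12.] [296. 356.]
big_dish 0.82 [592. 377.  14.] [236. 287.]
big_dish 0.41 [423. 362.  29.] [312. 312.]
small_dish 0.48 [435. 137.  17.] [353. 232.]
tall_bottle 0.71 [653. 179.  41.] [261. 203.]
tall_bottle 0.58 [598. 244.  43.] [266. 232.]
short_bottle 0.64 [ 550. -116.   35.] [354. 143.]
short_bottle 0.6 [425. 362.  29.] [311. 312.]
vial 0.43 [ 551. -117.   33.] [354. 143.]
vial 0.32 [439. 249.  21.] [330. 267.]
loupe 0.59 [438. 251.  22.] [330. 268.]
```

View pics/top0.png

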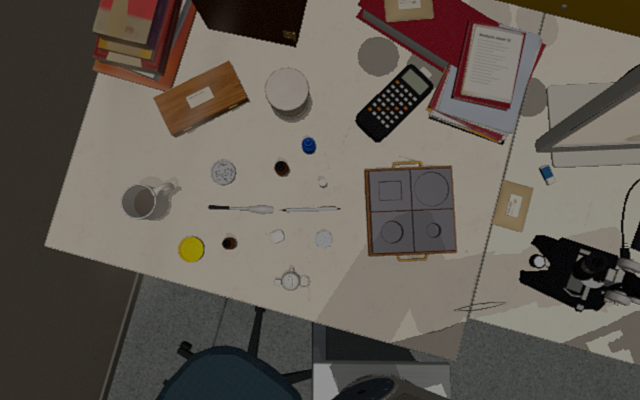

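View pics/scene0.png

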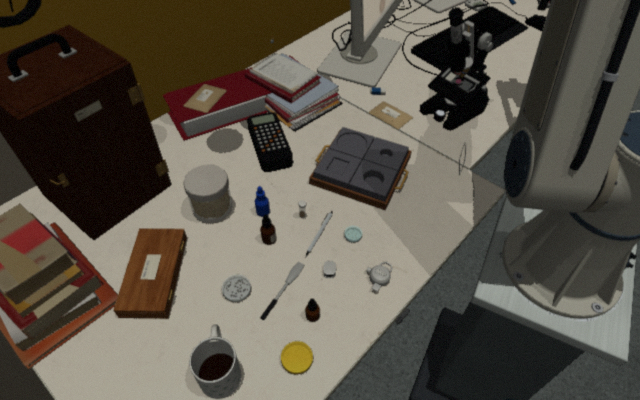

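Top view shows these candidates:
- **Dish:** clear with seeds (223,172), yellow look-alike (191,249), small one (323,239).
- **Bottles:** tall amber (282,169), blue look-alike (309,146), short amber (230,243).
- **Vial and loupe:** vial (322,182), loupe (278,237).

I choose 223,172; 282,169; 322,182 and 278,237. The inserts are dish (433,187), bottle (392,232), vial (434,230) and loupe (391,189). Next I check these in a close crop.

```bash
python3 - <<'E'
from h import *
s=sensors.observe(); print({k:np.round(s[k],3).tolist() for k in ['time_s','eef_pos','orientation','ft_force','opening']})
d=cam('top'); 
a=d['img'][130:260,175:335,::-1]; b=d['img'][150:270,355:465,::-1]
A=cv2.resize(a,None,fx=4,fy=4,interpolation=cv2.INTER_CUBIC); cv2.imwrite('pics/crop1.png',A)
for c in ['top','scene']:
    d=cam(c)
    for t,z in [('dish_insert',40),('bottle_insert',40),('vial_insert',40),('loupe_insert',40),('big_dish',14),('tall_bottle',50),('vial',50),('loupe',16)]:
        for r in models.silhouettes(t,c)[:2]:
            m=r['mask'].astype(np.uint8); cs,_=cv2.findContours(m,0,1)
            if not cs: continue
            p=np.array([pix(d,*q,z)[:2] for q in max(cs,key=cv2.contourArea)[:,0,:].astype(float)],np.float32)
            (cx,cy),(w,h),ang=cv2.minAreaRect(p); print(c,t,round(r['score'],2),[round(v,1) for v in (cx,cy,w,h,ang)],cv2.moments(m,True)['m10']//max(m.sum(),1))
w=cam('wrist');print(np.round(w['cam_to_world'],2).tolist(),w['f'])
E
```

```text
{'time_s': 1.1, 'eef_pos': [224.157, -583.417, 231.291], 'orientation': [0.0, 0.983, 0.182, 0.0], 'ft_force': [0.286, -0.843, -0.039], 'opening': 85.678}
top dish_insert 0.88 [552.9, -109.6, 94.6, 96.0, 0.3] 430.0
top bottle_insert 0.7 [455.2, -19.0, 91.9, 95.5, 2.7] 391.0
top vial_insert 0.61 [460.0, -113.5, 91.2, 95.5, 0.4] 433.0
top loupe_insert 0.63 [548.7, -15.2, 95.1, 97.2, 2.6] 389.0
top big_dish 0.88 [410.9, 446.9, 58.6, 59.2, 46.1] 191.0
top tall_bottle 0.57 [652.3, 171.1, 38.4, 32.9, 27.1] 309.0
top tall_bottle 0.46 [598.1, 232.8, 37.8, 29.2, 34.1] 281.0
top vial 0.44 [565.2, 140.9, 13.8, 13.7, 0.3] 322.0
top loupe 0.54 [441.9, 246.1, 25.1, 33.5, 27.0] 276.0
scene dish_insert 0.84 [553.4, -112.3, 93.4, 94.7, 3.0] 352.0
scene dish_insert 0.5 [561.8, 147.5, 13.9, 50.5, 28.7] 301.0
scene bottle_insert 0.75 [452.6, -13.8, 98.9, 111.7, 1.9] 373.0
scene vial_insert 0.69 [457.6, -116.3, 97.7, 97.8, 1.9] 387.0
scene vial_insert 0.53 [553.8, -111.8, 99.9, 100.2, 2.2] 352.0
scene loupe_insert 0.59 [548.8, -9.2, 98.2, 111.6, 4.0] 336.0
scene big_dish 0.82 [591.4, 377.7, 59.8, 64.1, 32.6] 236.0
scene big_dish 0.74 [409.9, 447.9, 59.9, 60.8, 27.6] 296.0
scene tall_bottle 0.77 [651.7, 177.0, 30.4, 82.3, 38.3] 261.0
scene tall_bottle 0.6 [598.0, 239.5, 32.0, 81.5, 39.3] 267.0
scene vial 0.68 [558.5, 153.5, 13.7, 47.0, 28.7] 301.0
scene vial 0.65 [427.0, 163.3, 39.7, 43.1, 27.9] 353.0
scene loupe 0.67 [440.0, 249.5, 23.7, 40.0, 26.7] 329.0
scene loupe 0.28 [428.1, 348.4, 24.1, 48.1, 27.7] 312.0
[[0.36, -0.89, -0.29, 298.6], [-0.93, -0.34, -0.11, -554.51], [-0.0, 0.31, -0.95, 373.91], [0.0, 0.0, 0.0, 1.0]] 322.9774909331922
```

View pics/crop1.png

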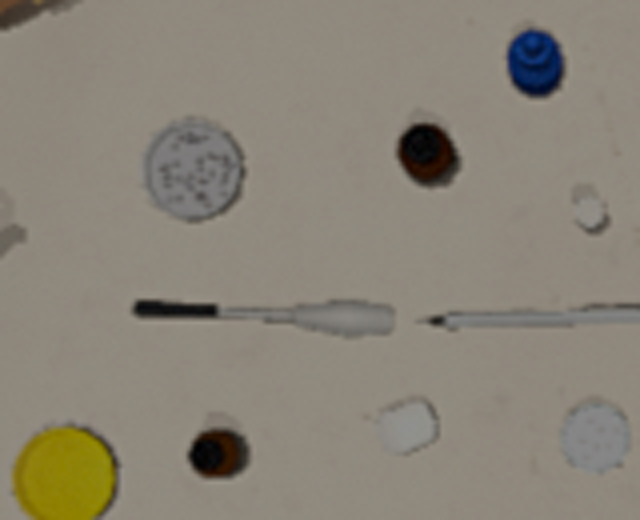

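The crop confirms the choices: seeds dish (223,172), amber tall bottle (282,169), vial (322,182) and loupe (277,236). I raise the arm first to clear the microscope, then swing over.

```bash
python3 -m inch '[[0,0,0,0,0,0.88,1],[0,0,0,0,0,0.88,1],[0,0,0,0,0,0.88,1],[0,0,0,0,0,0.88,1],[0,0,0,0,0,0.88,1]]' 60
python3 -m inch '[[0,0,0,0.2,1,0,1],[0,0,0,0.2,1,0,1],[0,0,0,0.2,1,0,1],[0,0,0,0.2,1,0,1],[0,0,0,0.2,1,0,1]]'
python3 -m inch '[[0,0,0,0.4,1,-0.3,1],[0,0,0,0.4,1,-0.3,1],[0,0,0,0.4,1,-0.3,1],[0,0,0,0.4,1,-0.3,1],[0,0,0,0.4,1,-0.3,1]]'
```

```text
time_s: 2.72
eef_pos: [224.5, -584.3, 454.7]
orientation: [0.003, 0.983, 0.182, 0.001]
ft_force: [-0.2, -0.7, -0.5]
opening: 85.5
finger_force: 0.0
time_s: 3.35
eef_pos: [274.2, -330.1, 450.5]
orientation: [-0.001, 0.983, 0.184, 0.0]
ft_force: [0.3, -0.4, 0.4]
opening: 85.2
finger_force: 0.0
time_s: 3.98
eef_pos: [374.2, -81.4, 374.4]
orientation: [-0.001, 0.983, 0.183, -0.001]
ft_force: [1.0, -0.7, 0.6]
opening: 85.6
finger_force: 0.0
```

```bash
python3 -m inch '[[0,0,0,0.4,0.9,-0.4,1],[0,0,0,0.4,0.9,-0.4,1],[0,0,0,0.4,0.9,-0.4,1],[0,0,0,0.4,0.9,-0.4,1],[0,0,0,0.4,0.9,-0.4,1]]' >/dev/null
python3 -m inch '[[0,0,0,0.47,0.93,-0.4,1],[0,0,0,0.47,0.93,-0.4,1],[0,0,0,0.47,0.93,-0.4,1],[0,0,0,0.47,0.93,-0.4,1],[0,0,0,0.47,0.93,-0.4,1]]'
cat > look.py <<'E'
import sys
from h import *
name,z=sys.argv[1],float(sys.argv[2])
d=cam('wrist'); s=sensors.observe(); print('tcp',np.round(s['eef_pos'],1),np.round(s['orientation'],3))
if len(sys.argv)>3: save(d,sys.argv[3])
for r in models.silhouettes(name,'wrist')[:3]:
    cs,_=cv2.findContours(r['mask'].astype(np.uint8),0,1)
    if not cs: continue
    c=max(cs,key=cv2.contourArea)[:,0,:].astype(float)
    p=np.array([pix(d,*q,z)[:2] for q in c],np.float32); (x,y),(w,h),a=cv2.minAreaRect(p)
    print(round(r['score'],2),'px',c.mean(0).round(),'xy',[round(v,1) for v in (x,y,w,h,a)])
for r in models.search_frame(name,'wrist')[:3]: print('loc',round(r['score'],2),toworld(d,r['location']).round(1))
E
python3 look.py big_dish 14 w1.png
```

```text
time_s: 5.22
eef_pos: [592.4, 375.0, 173.4]
orientation: [0.001, 0.983, 0.183, -0.001]
ft_force: [-0.1, -0.5, 0.6]
opening: 85.6
finger_force: 0.0
tcp [592.9 376.7 172.5] [ 0.     0.983  0.183 -0.001]
0.63 px [227. 310.] xy [416.9, 420.9, 4.4, 24.8, 84.0]
0.58 px [321. 174.] xy [597.8, 379.6, 60.3, 57.2, 22.6]
loc 0.81 [599.2 376.4  13.7]
loc 0.49 [412.4 422.2  12.5]
```

View pics/w1.png

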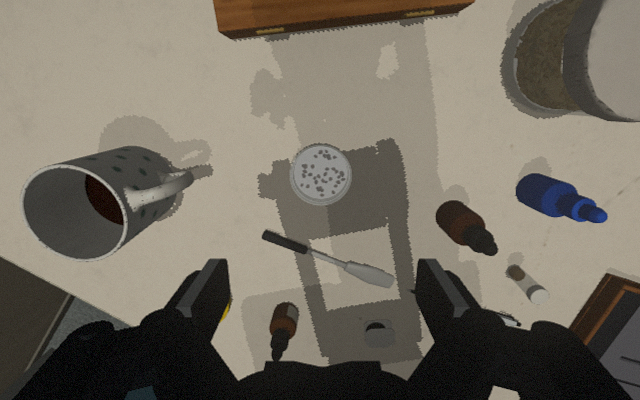

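The wrist view shows the clear dish at (321,174), with nothing between it and the fingers. I descend and look again from near.

```bash
python3 -m inch '[[0,0,0,0.01,0.01,-0.42,1],[0,0,0,0.01,0.01,-0.42,1],[0,0,0,0.01,0.01,-0.42,1]]'; python3 look.py big_dish 14
python3 - <<'E'
from h import *
d=cam('top'); print(pix(d,223.3,172.3,14))
E
```

```text
time_s: 5.75
eef_pos: [592.0, 373.5, 68.3]
orientation: [0.001, 0.983, 0.182, -0.003]
ft_force: [-0.4, 0.3, 0.7]
opening: 85.5
finger_force: 0.0
tcp [593.7 374.8  71. ] [ 0.001  0.983  0.182 -0.001]
0.81 px [318. 210.] xy [597.6, 379.5, 61.5, 60.0, 21.0]
0.61 px [142. 394.] xy [402.8, 457.1, 13.6, 24.6, 21.0]
loc 0.56 [599.9 379.7  13.2]
loc 0.52 [399.9 453.7  16.6]
[592.92859455 375.25408522  14.        ]
```

```bash
python3 -m inch '[[0,0,0,0.016,0.016,-0.2,1],[0,0,0,0.016,0.016,-0.27,1],[0,0,0,0.016,0.016,-0.27,1],[0,0,0,0.016,0.016,-0.27,1]]'
python3 -m inch '[[0,0,0,0,0,0,-1],[0,0,0,0,0,0,-1],[0,0,0,0,0,0,-1],[0,0,0,0,0,0,-1],[0,0,0,0,0,0,-1]]' 40
```

```text
time_s: 6.45
eef_pos: [599.0, 381.1, 5.6]
orientation: [-0.0, 0.983, 0.182, 0.001]
ft_force: [-0.6, -0.4, 1.0]
opening: 85.3
finger_force: 0.0
time_s: 7.08
eef_pos: [598.8, 381.1, 5.6]
orientation: [-0.0, 0.983, 0.182, 0.001]
ft_force: [-1.9, -1.1, 8.4]
opening: 56.7
finger_force: 40.9
```

```bash
python3 look.py big_dish 14 w2.png; python3 -c "
from h import *
d=cam('scene');save(d,'s2.png',(130,200,370,380),3)"
```

```text
tcp [598.8 381.1   5.6] [-0.     0.983  0.182  0.001]
0.86 px [323. 271.] xy [597.8, 381.1, 63.6, 57.0, 20.6]
loc 0.8 [597.7 384.   13.1]
```

View pics/w2.png

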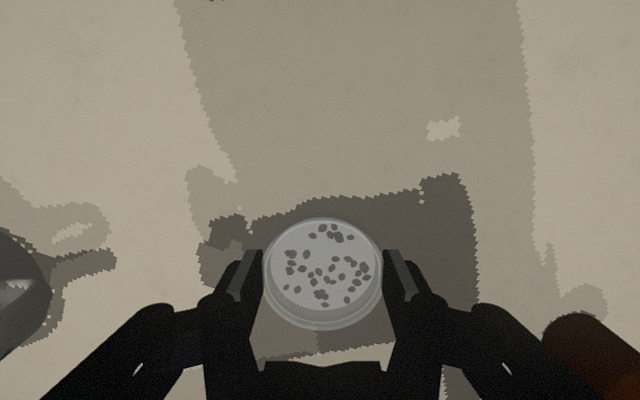

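The dish sits centred between the pads at (323,271). I lift and check the hold.

```bash
python3 -m inch '[[0,0,0,0,0,0.04,-1],[0,0,0,0,0,0.2,-1],[0,0,0,0,0,0.4,-1],[0,0,0,0,0,0.4,-1]]' 40;  python3 -c "
from h import *
d=cam('scene');save(d,'s3.png',(130,170,370,350),3)"
```

```text
time_s: 7.78
eef_pos: [600.9, 382.3, 109.4]
orientation: [-0.002, 0.983, 0.182, 0.004]
ft_force: [-0.1, 0.1, 0.3]
opening: 56.4
finger_force: 42.6
```

View pics/s3.png

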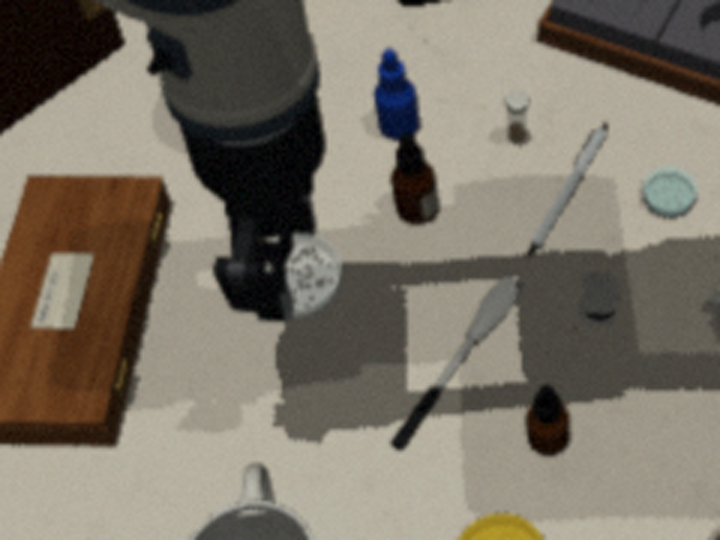

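```bash
python3 -c "
from h import *
d=cam('wrist');save(d,'w3.png',(200,180,460,380),3)
s=sensors.observe();print(proj(d,s['eef_pos']))"
```

```text
[323.49209272 264.19213995]
```

View pics/w3.png

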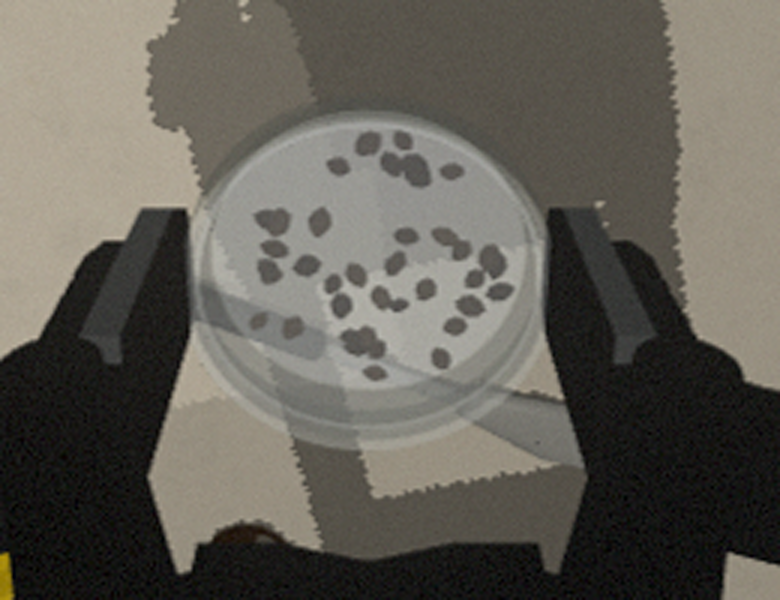

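The dish hangs flat and centred (TCP projects to 323,264). I carry it to the dish insert.

```bash
python3 -m inch '[[0,0,0,0,-0.1,0.22,-1],[0,0,0,-0.1,-0.99,0.22,-1],[0,0,0,-0.1,-0.99,0.22,-1],[0,0,0,-0.1,-0.99,0.22,-1],[0,0,0,-0.1,-0.99,0.22,-1]]' >/dev/null
python3 -m inch '[[0,0,0,-0.09,-0.98,-0.15,-1],[0,0,0,-0.09,-0.98,-0.15,-1],[0,0,0,-0.09,-0.98,-0.15,-1],[0,0,0,-0.09,-0.98,-0.15,-1],[0,0,0,-0.09,-0.98,-0.15,-1]]'
python3 look.py dish_insert 40 w4.png; python3 look.py big_dish 110
```

```text
time_s: 9.12
eef_pos: [548.6, -115.4, 119.3]
orientation: [-0.0, 0.984, 0.18, -0.002]
ft_force: [0.3, 0.2, -0.3]
opening: 56.8
finger_force: 42.9
tcp [ 549.1 -113.5  119.7] [-0.001  0.984  0.181 -0.001]
0.79 px [317. 179.] xy [558.7, -109.7, 94.6, 91.8, 2.8]
loc 0.7 [572.2 -96.7  36.4]
tcp [ 550.4 -110.9  120.8] [-0.     0.983  0.183 -0.   ]
0.76 px [323. 271.] xy [538.8, -115.4, 71.9, 64.5, 21.1]
0.25 px [169. 257.] xy [513.4, -41.0, 66.3, 70.8, 7.7]
loc 0.56 [ 553.9 -111.6  130.4]
```

View pics/w4.png

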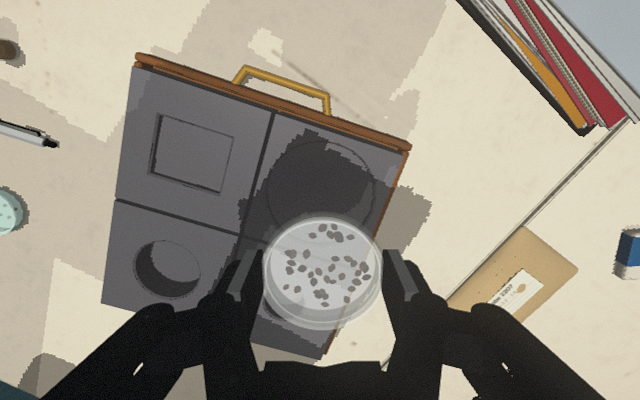

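The dish is held at (323,271), above and a little short of the round recess (about 320,188). I compute the insert centres in the wrist frame.

```bash
python3 - <<'E'
from h import *
d=cam('wrist'); s=sensors.observe(); print(s['eef_pos'])
for n,u,v in [('dish L',266,190),('R',375,188),('T',322,138),('bottleL',134,269),('bottleR',201,269),('bT',168,240),('bB',168,298),('lp',155,115),('lp',237,136),('lp',222,193),('lp',150,171),('corner dish/loupe',271,112),('cr mid',240,235),('far left',118,199)]: print(n,pix(d,u,v,40).round(1))
for t in ['loupe_insert','bottle_insert','vial_insert']:
  for r in models.silhouettes(t,'wrist')[:1]:
    cs,_=cv2.findContours(r['mask'].astype(np.uint8),0,1); c=max(cs,key=cv2.contourArea)[:,0,:].astype(float)
    print(t,r['score'],cv2.minAreaRect(np.array([pix(d,*q,40)[:2] for q in c],np.float32)))
E
```

```text
[ 550.80101315 -110.61620603  121.28119226]
dish L [549.3 -67.1  40. ]
R [ 579.1 -139.9   40. ]
T [598.6 -91.4  40. ]
bottleL [450.6   9.3  40. ]
bottleR [469.6 -39.7  40. ]
bT [484.8 -10.   40. ]
bB [434.1 -21.5  40. ]
lp [572.4  18.8  40. ]
lp [578.8 -36.6  40. ]
lp [535.7 -38.1  40. ]
lp [533.  14.  40.]
corner dish/loupe [602.4 -53.3  40. ]
cr mid [508.5 -59.8  40. ]
far left [503.8  31.4  40. ]
loupe_insert 0.58 ((554.5613403320312, -16.438140869140625), (95.03082275390625, 95.2507553100586), 2.7542717456817627)
bottle_insert 0.85 ((463.6199645996094, -20.990493774414062), (102.95236206054688, 95.76539611816406), 3.042818546295166)
vial_insert 0.7 ((441.14874267578125, -127.06647491455078), (49.17515182495117, 69.80339813232422), 1.4678958654403687)
```

```bash
python3 -m inch '[[0,0,0,0.025,0.005,-0.23,-1],[0,0,0,0.025,0.005,-0.23,-1],[0,0,0,0.025,0.005,-0.23,-1]]'
python3 -c "
from h import *
d=cam('wrist');save(d,'w5.png',(120,60,520,360),2)"
```

```text
time_s: 10.0
eef_pos: [557.2, -110.5, 64.7]
orientation: [0.0, 0.983, 0.183, 0.0]
ft_force: [1.0, 0.0, -0.0]
opening: 56.3
finger_force: 43.1
```

View pics/w5.png

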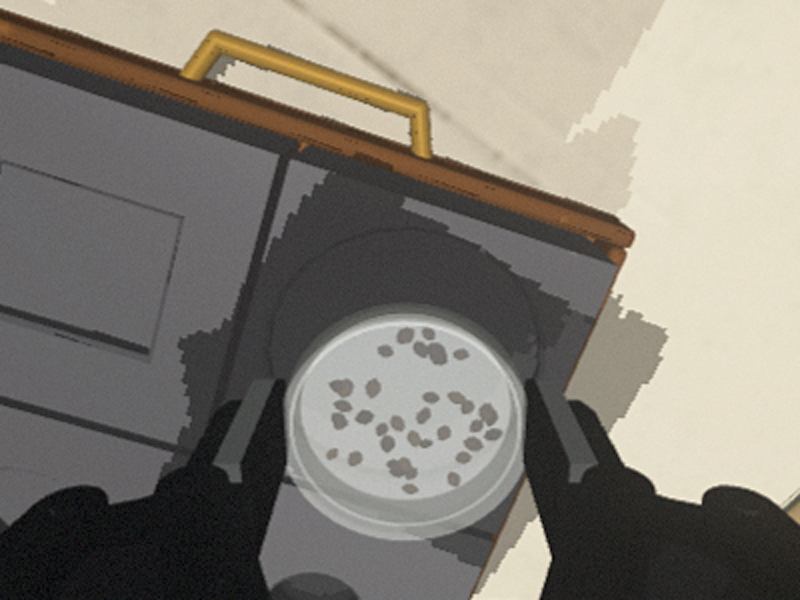

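The recess rim shows at crop x 272–540 with its top at y 228, i.e. full-frame 256–390 and 174. The dish (405,410) is slightly below it. I compute the centre.

```bash
python3 - <<'E'
from h import *
from scipy.optimize import least_squares
d=cam('wrist'); s=sensors.observe(); print(s['eef_pos'])
P=np.array([pix(d,u/2+120,v/2+60,40)[:2] for u,v in [(272,335),(300,275),(340,245),(405,228),(470,245),(515,285),(540,345)]])
r=least_squares(lambda c:np.hypot(*(P-c).T)-39,[557,-110]);print(r.x,r.fun.round(1))
E
```

```text
[ 557.98006044 -110.87136034   65.63114517]
[ 557.66601534 -110.43816497] [-0.7 -0.1 -0.   0.6  0.1 -0.6 -0.3]
```

```bash
python3 -m inch '[[0,0,0,0,0,-0.06,-1],[0,0,0,0,0,-0.095,-1],[0,0,0,0,0,-0.095,-1]]'
```

```text
time_s: 10.48
eef_pos: [556.4, -110.6, 39.3]
orientation: [-0.0, 0.983, 0.182, -0.0]
ft_force: [0.3, 1.2, -0.0]
opening: 56.3
finger_force: 55.6
```

```bash
python3 -m inch '[[0,0,0,0,0,0,-1]]'; python3 -m inch '[[0,0,0,0,0,0,0.6],[0,0,0,0,0,0,0.7],[0,0,0,0,0,0,0.7],[0,0,0,0,0,0.2,0.7],[0,0,0,0,0,0.4,0.7]]'; python3 -c "
from h import *
d=cam('wrist');save(d,'w6.png',(120,60,520,360),2)"
```

```text
time_s: 10.6
eef_pos: [556.7, -110.7, 39.8]
orientation: [-0.0, 0.983, 0.182, -0.0]
ft_force: [-0.1, 0.1, -0.5]
opening: 56.5
finger_force: 55.6
time_s: 11.22
eef_pos: [556.4, -110.6, 140.7]
orientation: [-0.0, 0.983, 0.182, -0.001]
ft_force: [0.9, -0.7, 0.5]
opening: 72.5
finger_force: 0.0
```

View pics/w6.png

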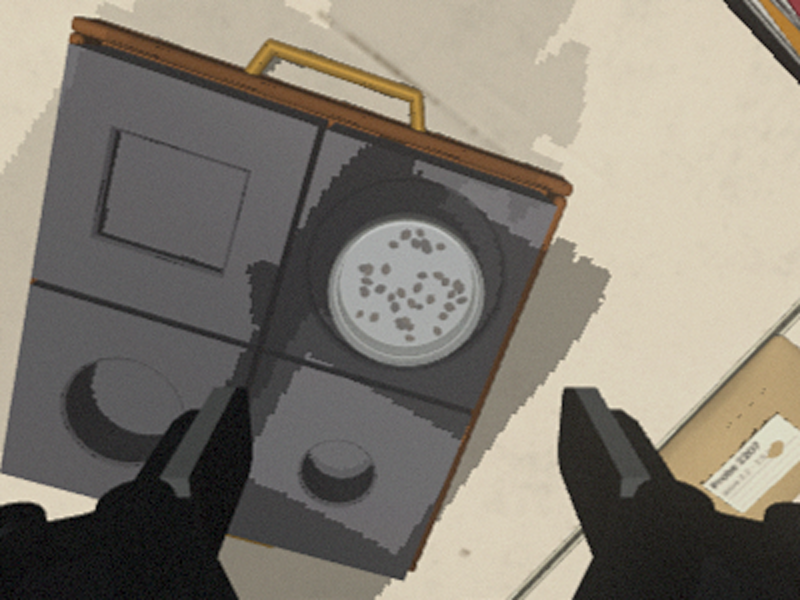

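The dish is down at crop (405,290) in the recess, but toward its near side. I check the seat numerically.

```bash
cat > fit.py <<'E'
from h import *
from scipy.optimize import least_squares
def fit(d,pts,z,R,x0):
    P=np.array([pix(d,*p,z)[:2] for p in pts]); f=lambda c:np.hypot(*(P-c[:2]).T)-(R or c[2])
    r=least_squares(f,x0 if R else [*x0,20]); return r.x.round(1),r.fun.round(1)
E
python3 - <<'E'
from fit import *
d=cam('wrist'); s=sensors.observe(); print(s['eef_pos'])
C=lambda l:[(u/2+120,v/2+60) for u,v in l]
print('rec',fit(d,C([(308,270),(330,215),(365,190),(405,180),(450,192),(485,220),(502,260)]),40,39,[557,-110]))
for z in (35,40): print('bottom',z,fit(d,C([(329,300),(345,335),(370,357),(405,367),(440,358),(470,335),(485,300)]),z,None,[557,-110]))
print('top',fit(d,C([(332,275),(345,245),(370,225),(405,218),(440,225),(470,248),(484,280)]),49,30.5,[557,-110]))
im=d['img'][150:260,270:375,::-1];cv2.imwrite('pics/w7.png',cv2.resize(im,None,fx=5,fy=5,interpolation=cv2.INTER_CUBIC))
for r in models.silhouettes('big_dish','wrist')[:1]:
    cs,_=cv2.findContours(r['mask'].astype(np.uint8),0,1); print(cv2.boundingRect(cs[0]))
E
```

```text
[ 560.2371531  -111.3509862   145.30516548]
rec (array([ 560.6, -111.5]), array([ 0.6,  0.2, -0.3,  0.2, -0.3,  0.2,  0.6]))
bottom 35 (array([ 551.9, -115.6,   32.7]), array([ 0.2, -0.5,  0. ,  0.6, -0.3, -0.1,  0.1]))
bottom 40 (array([ 553.5, -115. ,   32. ]), array([ 0.2, -0.5,  0. ,  0.6, -0.3, -0.1,  0.1]))
top (array([ 557. , -113.4]), array([-0.3,  0.4,  0.4, -0.3, -0.3,  0. ,  0.3]))
(282, 169, 76, 75)
```

View pics/w7.png

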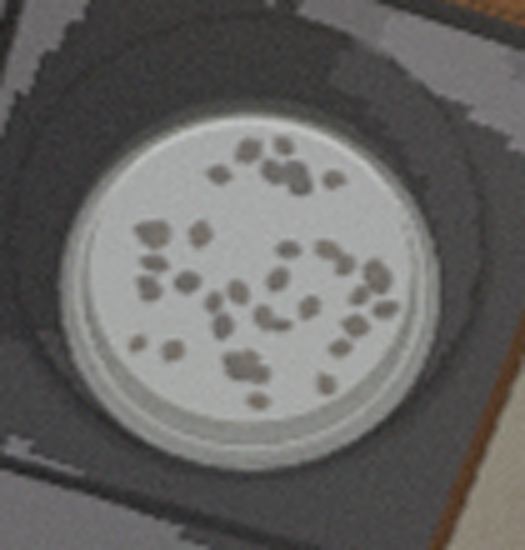

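Not conclusive; I put the camera straight above the dish.

```bash
python3 -m inch '[[0,0,0,-0.29,-0.1,-0.1,0.7],[0,0,0,-0.29,-0.1,-0.1,0.7],[0,0,0,-0.29,-0.1,-0.1,0.7]]'; python3 - <<'E'
from fit import *
d=cam('wrist'); print(np.array(d['cam_to_world'])[:3,3], proj(d,[558,-111,40]))
u,v=proj(d,[558,-111,40]).astype(int); print(u,v)
im=d['img'][max(v-70,0):v+70,u-80:u+80,::-1];cv2.imwrite('pics/w8.png',cv2.resize(im,None,fx=4,fy=4,interpolation=cv2.INTER_CUBIC))
E
```

```text
time_s: 11.75
eef_pos: [483.1, -135.7, 114.1]
orientation: [-0.0, 0.983, 0.182, -0.001]
ft_force: [0.4, 0.1, -0.3]
opening: 72.4
finger_force: 0.0
[ 557.83733955 -107.01692078  256.62689847] [328.84861259  96.18514585]
328 96
```

View pics/w8.png

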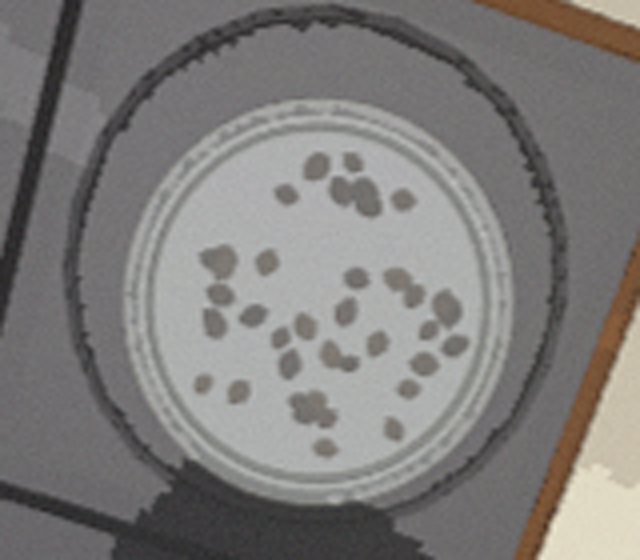

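```bash
python3 - <<'E'
from fit import *
d=cam('wrist'); C=lambda l:[(u/4+248,v/4+26) for u,v in l]
rec=C([(67,262),(80,190),(110,125),(170,55),(240,18),(320,5),(400,18),(480,70),(530,130),(560,200),(566,262),(545,350),(510,420),(400,513)])
dish=C([(125,305),(140,225),(190,150),(250,112),(318,99),(385,112),(450,155),(495,222),(512,305),(495,390),(450,455),(385,495),(318,508),(250,495),(190,455),(140,380)])
print(fit(d,rec,40,None,[557,-110]))
for z in (45,49,54): print(z,fit(d,dish,z,None,[557,-110]))
up=dish[1:8];lo=dish[9:]
for n,p in(('up',up),('lo',lo)): print(n,fit(d,p,49,30.5,[557,-110]))
E
```

```text
(array([ 559.6, -110. ,   39.7]), array([ 0.2, -0.1, -0.3,  0. , -0.1, -0.1,  0.2, -0.1,  0.2,  0.5,  0.3,
       -0.8, -0.6,  0.6]))
45 (array([ 555.1, -112.1,   30.7]), array([-0.2, -0.1,  0.2,  0.3,  0.2,  0.1, -0.2, -0.3, -0.2,  0.1,  0.2,
        0.1,  0.2,  0.1, -0.2, -0.3]))
49 (array([ 555.2, -112. ,   30.1]), array([-0.2, -0.1,  0.2,  0.3,  0.2,  0.1, -0.2, -0.3, -0.2,  0.1,  0.2,
        0.1,  0.2,  0.1, -0.2, -0.3]))
54 (array([ 555.3, -111.8,   29.4]), array([-0.2, -0.1,  0.2,  0.3,  0.2,  0.1, -0.2, -0.3, -0.2,  0.1,  0.2,
        0.1,  0.2,  0.1, -0.2, -0.3]))
up (array([ 554.8, -111.9]), array([-0.5, -0. ,  0.2,  0.2,  0.1, -0.2, -0.3]))
lo (array([ 555.6, -112.1]), array([-0.4, -0. ,  0. ,  0.2,  0.2, -0.2, -0.3]))
```

The dish centre is 4.8 mm from the recess centre (8.5 allowed), lying flat at the right height, so it is seated. Next is the bottle.

```bash
python3 -m inch '[[0,0,0,0.1,0.1,0.3,0.7],[0,0,0,0.3,0.75,0.4,0.7],[0,0,0,0.3,0.75,0.4,0.7],[0,0,0,0.3,0.75,0.4,0.7],[0,0,0,0.3,0.75,0.4,0.7]]' >/dev/null
python3 -m inch '[[0,0,0,0.17,0.74,-0.08,0.7],[0,0,0,0.17,0.74,-0.08,0.7],[0,0,0,0.17,0.74,-0.08,0.7],[0,0,0,0.17,0.74,-0.08,0.7],[0,0,0,0.17,0.74,-0.08,0.7]]'; python3 look.py tall_bottle 75 w9.png
```

```text
time_s: 13.1
eef_pos: [602.0, 236.8, 194.5]
orientation: [0.0, 0.983, 0.183, -0.0]
ft_force: [0.8, 0.2, -0.5]
opening: 72.2
finger_force: 0.0
tcp [601.9 236.  194.8] [ 0.     0.983  0.182 -0.   ]
0.88 px [324. 177.] xy [614.4, 241.2, 36.2, 27.4, 31.2]
0.74 px [407. 149.] xy [661.3, 186.0, 28.9, 41.9, 2.8]
0.56 px [480. 389.] xy [465.1, 2.7, 34.0, 42.1, 21.2]
loc 0.77 [664.8 183.1  46. ]
loc 0.62 [607.8 240.   49.2]
```

View pics/w9.png

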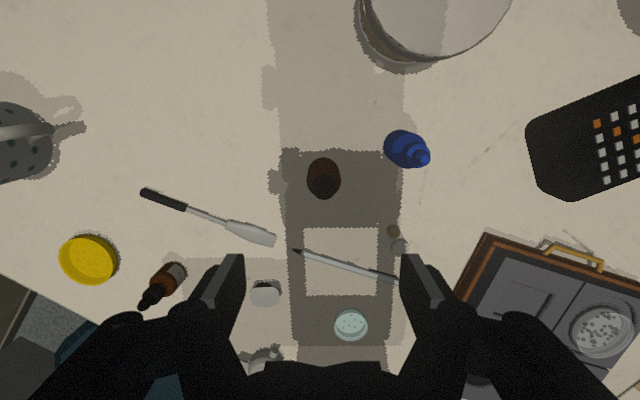

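The amber bottle is at (323,178), the blue one at (407,149) and the vial at (396,240). From here I work mainly on numbers, since one picture is left.

```bash
cat > obj.py <<'E'
# fit an upright cylinder's xy: match projected silhouette bbox of stacked circles to the mask bbox
import sys
from h import *
from scipy.optimize import least_squares
name=sys.argv[1]; x0=[float(v) for v in sys.argv[2:4]]
G={'tall_bottle':[(0,16.5),(53,16.5),(60,10),(88,10)],'vial':[(0,8),(41,8),(41,9),(50,9)],'loupe':[(0,18),(16,18)],'big_dish':[(0,29),(4,30.5),(14,30.5)]}[name]
zb=float(sys.argv[4]) if len(sys.argv)>4 else 0
a=np.linspace(0,2*np.pi,60)
for c in ['wrist','top','scene']:
    d=cam(c)
    best=None
    for r in models.silhouettes(name,c):
        ys,xs=np.nonzero(r['mask'])
        if len(xs)<20: continue
        bb=np.array([xs.min(),xs.max()+1,ys.min(),ys.max()+1])
        def f(p):
            q=np.array([proj(d,[p[0]+R*np.cos(t),p[1]+R*np.sin(t),zb+z]) for z,R in G for t in a]); return np.array([q[:,0].min(),q[:,0].max(),q[:,1].min(),q[:,1].max()])-bb
        s=least_squares(f,x0)
        if np.hypot(*(s.x-x0))<40: print(c,round(r['score'],2),'xy',s.x.round(1),'res',s.fun.round(1),'px',bb)
print(sensors.observe()['eef_pos'].round(1) if hasattr(sensors.observe()['eef_pos'],'round') else sensors.observe()['eef_pos'])
E
python3 obj.py tall_bottle 600 238; python3 obj.py vial 562 145
```

```text
wrist 0.93 xy [607.5 237.3] res [-1.1  1.1 -4.7  3.9] px [306 340 157 199]
top 0.51 xy [599.5 234.5] res [-0.1  0.1 -0.5  0.5] px [274 290 161 177]
scene 0.84 xy [598.3 236.4] res [ 0.3 -0.3 -1.4  1.4] px [260 277 214 245]
[602.  236.3 195.3]
wrist 0.63 xy [569.6 140.6] res [-0.8  0.7 -0.9  0.9] px [385 410 223 256]
scene 0.61 xy [566.1 137.3] res [-0.4  0.4 -1.1  1.1] px [299 306 200 217]
[601.9 236.8 195. ]
```

```bash
python3 -m inch '[[0,0,0,0,0,-0.32,0.7],[0,0,0,0,0,-0.32,0.7],[0,0,0,0,0,-0.32,0.7]]'; python3 obj.py tall_bottle 600 238
```

```text
time_s: 14.22
eef_pos: [601.1, 236.6, 114.1]
orientation: [0.0, 0.983, 0.182, -0.001]
ft_force: [0.9, -1.1, 0.9]
opening: 72.8
finger_force: 0.0
wrist 0.58 xy [608.4 237.8] res [-1.7  1.7 -6.9  5.4] px [302 348 174 240]
scene 0.84 xy [596.2 239.8] res [-0.7  0.7 -2.9  2.8] px [261 276 217 245]
[602.8 237.2 116.6]
```

```bash
python3 -m inch '[[0,0,0,0.004,0.003,-0.2,0.7],[0,0,0,0.004,0.003,-0.345,0.7],[0,0,0,0.004,0.003,-0.345,0.7],[0,0,0,0.004,0.003,-0.345,0.7]]'
python3 -m inch '[[0,0,0,0,0,0,-1],[0,0,0,0,0,0,-1],[0,0,0,0,0,0,-1],[0,0,0,0,0,0,-1],[0,0,0,0,0,0,-1]]' 40
```

```text
time_s: 15.02
eef_pos: [604.0, 238.0, 30.5]
orientation: [-0.0, 0.983, 0.182, 0.001]
ft_force: [0.3, 0.0, 0.3]
opening: 72.7
finger_force: 0.0
time_s: 15.65
eef_pos: [603.7, 237.9, 30.2]
orientation: [-0.0, 0.983, 0.182, 0.001]
ft_force: [-0.6, -0.2, 5.9]
opening: 30.4
finger_force: 39.2
```

```bash
python3 -m inch '[[0,0,0,0,0,0.1,-1],[0,0,0,0,0,0.3,-1],[0,0,0,-0.1,-0.2,0.5,-1],[0,0,0,-0.3,-0.6,0.5,-1],[0,0,0,-0.3,-0.6,0.5,-1]]' >/dev/null
python3 -m inch '[[0,0,0,-0.28,-0.43,-0.1,-1],[0,0,0,-0.28,-0.43,-0.1,-1],[0,0,0,-0.28,-0.43,-0.1,-1],[0,0,0,-0.28,-0.43,-0.1,-1]]'; python3 obj.py tall_bottle 458 -20 98; python3 look.py bottle_insert 40
```

```text
time_s: 16.77
eef_pos: [458.4, -20.1, 129.3]
orientation: [0.0, 0.983, 0.182, 0.001]
ft_force: [-0.2, 0.0, 0.1]
opening: 30.5
finger_force: 40.1
wrist 0.95 xy [462.7 -18.5] res [ -5.6   5.6 -10.5   7.7] px [290 356 214 355]
scene 0.65 xy [447.5   1.1] res [-0.7  0.6 -8.6  8.3] px [369 385 144 164]
[458.6 -19.2 128.9]
tcp [458.4 -19.3 128.8] [0.    0.983 0.183 0.   ]
0.98 px [321. 194.] xy [459.4, -19.4, 96.0, 93.1, 3.2]
loc 0.55 [469.  -10.2  38.9]
```

```bash
python3 -m inch '[[0,0,0,0,0,-0.18,-1],[0,0,0,0,0,-0.23,-1],[0,0,0,0,0,-0.25,-1],[0,0,0,0,0,-0.25,-1]]'
python3 -m inch '[[0,0,0,0,0,-0.04,-1],[0,0,0,0,0,-0.07,-1],[0,0,0,0,0,-0.078,-1],[0,0,0,0,0,-0.078,-1]]'
```

```text
time_s: 17.73
eef_pos: [458.3, -19.9, 66.7]
orientation: [0.0, 0.983, 0.182, 0.0]
ft_force: [0.5, 0.6, -0.5]
opening: 30.5
finger_force: 40.1
time_s: 18.23
eef_pos: [457.8, -19.9, 46.7]
orientation: [-0.0, 0.983, 0.182, -0.0]
ft_force: [0.2, -0.2, -0.2]
opening: 30.3
finger_force: 40.1
```

```bash
python3 -m inch '[[0,0,0,0,0,-0.003,-1],[0,0,0,0,0,-0.003,0],[0,0,0,0,0,-0.003,0.2],[0,0,0,0,0,-0.003,0.2],[0,0,0,0,0,0.1,0.2]]'
python3 -m inch '[[0,0,0,0,0,0.3,0.2],[0,0,0,0,0,0.5,0.2],[0,0,0,0,0,0.5,0.2]]'
python3 obj.py tall_bottle 458 -20 16
```

```text
time_s: 18.85
eef_pos: [456.5, -19.9, 70.9]
orientation: [-0.0, 0.983, 0.182, -0.002]
ft_force: [0.1, 0.2, -0.1]
opening: 51.3
finger_force: 0.0
time_s: 19.23
eef_pos: [461.0, -20.1, 201.5]
orientation: [0.001, 0.983, 0.182, 0.004]
ft_force: [-0.1, 0.5, -0.6]
opening: 51.7
finger_force: 0.0
wrist 0.79 xy [462.1 -19.5] res [-1.6  1.6 -5.2  4.3] px [305 339 165 209]
scene 0.55 xy [455.1 -23.1] res [-1.   1.  -3.3  3.2] px [367 381 158 185]
scene 0.47 xy [444.1   7.5] res [ 16.2 -15.6   3.5  -2.9] px [349 397 161 201]
[456.8 -19.9 195.3]
```

```bash
python3 -m inch '[[0,0,0,0.43,0.64,0,0.2],[0,0,0,0.43,0.64,0,0.2],[0,0,0,0.43,0.64,0,0.2],[0,0,0,0.43,0.64,-0.2,0.2],[0,0,0,0.43,0.64,-0.4,0.2]]'; python3 -m inch '[[0,0,0,0,0,-0.06,0.2],[0,0,0,0,0,-0.06,0.2]]';python3 obj.py vial 564 141; python3 look.py vial 50
```

```text
time_s: 20.15
eef_pos: [565.4, 141.1, 94.3]
orientation: [0.0, 0.983, 0.183, -0.0]
ft_force: [0.6, -0.2, -0.5]
opening: 51.2
finger_force: 0.0
time_s: 20.4
eef_pos: [564.7, 139.8, 80.8]
orientation: [0.0, 0.983, 0.182, -0.001]
ft_force: [0.5, 0.3, 0.5]
opening: 51.0
finger_force: 0.0
wrist 0.83 xy [569.2 141.4] res [-1.5  1.5 -1.1  1. ] px [309 337 193 243]
scene 0.52 xy [563.2 142.6] res [-0.4  0.4 -2.1  2.1] px [299 306 203 218]
[566.4 140.2  83.4]
tcp [566.1 140.1  83.1] [-0.     0.983  0.182  0.001]
0.84 px [323. 219.] xy [576.4, 144.0, 30.7, 16.6, 21.1]
0.65 px [624. 363.] xy [547.2, -85.0, 66.4, 26.8, 37.6]
loc 0.89 [572.5 142.6  49.1]
```

```bash
python3 -m inch '[[0,0,0,0.007,0.005,-0.15,0.2],[0,0,0,0.007,0.005,-0.225,0.2],[0,0,0,0.007,0.005,-0.225,0.2],[0,0,0,0.007,0.005,-0.225,0.2]]'; python3 -m inch '[[0,0,0,0,0,0,-1],[0,0,0,0,0,0,-1],[0,0,0,0,0,0,-1],[0,0,0,0,0,0,-1],[0,0,0,0,0,0,-1]]' 30
```

```text
time_s: 21.35
eef_pos: [567.6, 141.4, 26.2]
orientation: [-0.0, 0.983, 0.182, 0.0]
ft_force: [0.3, -1.4, 0.5]
opening: 51.1
finger_force: 0.0
time_s: 21.98
eef_pos: [567.8, 141.3, 26.3]
orientation: [0.0, 0.983, 0.182, 0.001]
ft_force: [-0.8, -1.9, 7.0]
opening: 15.8
finger_force: 29.3
```

```bash
python3 -m inch '[[0,0,0,0,0,0.2,-1],[0,0,0,0,0,0.45,-1],[0,0,0,0,-0.1,0.6,-1],[0,0,0,0.05,-0.5,0.6,-1],[0,0,0,0.05,-0.6,0.6,-1]]' >/dev/null
python3 -m inch '[[0,0,0,-0.1,-0.43,0,-1],[0,0,0,-0.2,-0.43,0,-1],[0,0,0,-0.47,-0.43,0,-1],[0,0,0,-0.47,-0.43,0,-1],[0,0,0,-0.47,-0.43,0,-1]]'; python3 look.py vial_insert 40;  python3 obj.py vial 461 -114 148
```

```text
time_s: 23.22
eef_pos: [462.4, -115.6, 175.9]
orientation: [0.0, 0.983, 0.182, 0.001]
ft_force: [0.5, -0.5, -0.1]
opening: 15.6
finger_force: 29.3
tcp [ 463.2 -115.5  176. ] [0.    0.983 0.182 0.001]
0.69 px [322. 184.] xy [463.4, -114.5, 96.5, 92.4, 2.9]
loc 0.56 [ 464.9 -112.3   39.7]
wrist 0.69 xy [ 464.2 -115.3] res [-1.4  1.4  0.1 -0. ] px [304 343 226 306]
[ 462.4 -115.4  175.4]
```

```bash
python3 -m inch '[[0,0,0,-0.003,0.005,-0.2,-1],[0,0,0,-0.003,0.005,-0.38,-1],[0,0,0,-0.003,0.005,-0.43,-1],[0,0,0,-0.003,0.005,-0.46,-1],[0,0,0,-0.003,0.005,-0.46,-1]]'
python3 -m inch '[[0,0,0,0,0,-0.03,-1],[0,0,0,0,0,-0.05,-1],[0,0,0,0,0,-0.05,-1]]'
```

```text
time_s: 24.3
eef_pos: [462.1, -114.4, 61.2]
orientation: [0.0, 0.983, 0.182, 0.0]
ft_force: [0.1, -0.2, 0.0]
opening: 16.2
finger_force: 29.3
time_s: 24.68
eef_pos: [461.1, -114.2, 47.9]
orientation: [-0.0, 0.983, 0.182, -0.0]
ft_force: [-0.2, 0.6, 0.2]
opening: 15.6
finger_force: 29.3
```

```bash
python3 -m inch '[[0,0,0,0,0,-0.006,-1],[0,0,0,0,0,-0.006,-1],[0,0,0,0,0,-0.006,-0.4],[0,0,0,0,0,-0.006,-0.1],[0,0,0,0,0,-0.006,-0.1]]'
python3 -m inch '[[0,0,0,0,0,0.1,-0.1],[0,0,0,0,0,0.3,-0.1],[0,0,0,0,0,0.5,-0.1],[0,0,0,0,0,0.5,-0.1]]'
python3 obj.py vial 461 -114 20
```

```text
time_s: 25.3
eef_pos: [461.4, -114.3, 46.6]
orientation: [0.0, 0.983, 0.182, 0.0]
ft_force: [0.9, 0.2, -0.3]
opening: 38.6
finger_force: 0.0
time_s: 25.8
eef_pos: [463.8, -114.9, 175.1]
orientation: [0.002, 0.983, 0.182, 0.003]
ft_force: [-0.1, -0.4, 0.7]
opening: 38.5
finger_force: 0.0
wrist 0.81 xy [ 462.8 -114.2] res [-0.1  0.1  0.2 -0.1] px [310 332 176 211]
top 0.52 xy [ 461.  -114.7] res [-1.9  1.8 -1.6  1.6] px [430 439 227 232]
scene 0.52 xy [ 461.  -121.8] res [-0.6  0.6 -2.   1.9] px [383 391 142 157]
[ 460.4 -114.1  170.2]
```

```bash
python3 -m inch '[[0,0,0.067,0,0.75,0,0.4],[0,0,0.067,0,0.75,0,0.4],[0,0,0.067,0,0.75,0,0.4],[0,0,0.067,0,0.75,0,0.4]]' >/dev/null
python3 -m inch '[[0,0,0,-0.06,0.69,0,0.4],[0,0,0,-0.06,0.69,0,0.4],[0,0,0,-0.06,0.69,-0.4,0.4],[0,0,0,-0.06,0.69,-0.4,0.4],[0,0,0,-0.06,0.69,-0.4,0.4]]'; python3 look.py loupe 14; python3 -c "
from h import *
d=cam('wrist');save(d,'w10.png',(170,90,490,350),2)"
```

```text
time_s: 27.22
eef_pos: [443.9, 244.4, 68.0]
orientation: [0.001, 0.972, 0.234, -0.004]
ft_force: [-0.7, -0.6, -0.3]
opening: 59.9
finger_force: 0.0
tcp [445.2 244.5  70. ] [ 0.001  0.972  0.234 -0.002]
0.65 px [318. 215.] xy [446.3, 249.1, 31.4, 34.0, 27.2]
loc 0.8 [448.8 247.2  18.5]
```

View pics/w10.png

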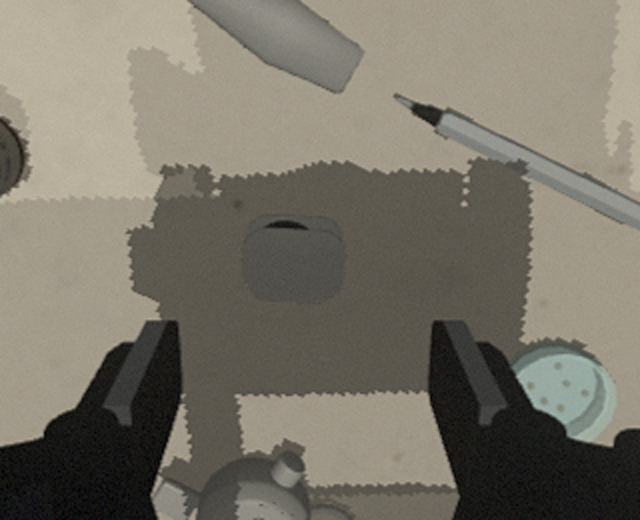

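The loupe at crop (294,266) is square to the fingers, about 4 mm left of their middle. The small teapot stays clear of them.

```bash
python3 - <<'E'
from h import *
d=cam('wrist'); s=sensors.observe(); print(np.round(s['eef_pos'],1))
print(pix(d,294/2+170,265.5/2+90,16), pix(d,242/2+170,265.5/2+90,16),pix(d,346/2+170,265.5/2+90,16))
d=cam('top'); print(pix(d,277.3,236.5,16))
E
```

```text
[447.5 245.2  73. ]
[444.83685345 247.95235499  16.        ] [436.98057797 263.34493898  16.        ] [452.69181413 232.56234704  16.        ]
[442.16895703 244.93418802  16.        ]
```

```bash
python3 -m inch '[[0,0,0,-0.014,0.009,-0.18,0.4],[0,0,0,-0.014,0.009,-0.26,0.4],[0,0,0,-0.014,0.009,-0.26,0.4],[0,0,0,-0.014,0.009,-0.26,0.4]]'; python3 -m inch '[[0,0,0,0,0,0,-1],[0,0,0,0,0,0,-1],[0,0,0,0,0,0,-1],[0,0,0,0,0,0,-1],[0,0,0,0,0,0,-1]]' 40
```

```text
time_s: 28.02
eef_pos: [443.8, 248.2, 7.8]
orientation: [-0.0, 0.972, 0.234, 0.001]
ft_force: [-0.1, 0.5, 0.3]
opening: 59.9
finger_force: 0.0
time_s: 28.65
eef_pos: [443.6, 248.3, 7.9]
orientation: [-0.0, 0.972, 0.234, 0.001]
ft_force: [-1.5, -1.9, 11.2]
opening: 32.2
finger_force: 38.5
```

```bash
python3 -m inch '[[0,0,0,0,0,0.2,-1],[0,0,0,0,0,0.4,-1],[0,0,-0.27,0.25,0,0.55,-1],[0,0,-0.27,0.43,-0.3,0.55,-1],[0,0,-0.27,0.43,-0.5,0.55,-1]]'>/dev/null
python3 -m inch '[[0,0,0,0,-0.56,-0.1,-1],[0,0,0,0,-0.56,-0.1,-1],[0,0,0,0,-0.56,-0.1,-1],[0,0,0,0,-0.56,-0.1,-1],[0,0,0,0,-0.56,-0.1,-1]]'
python3 look.py loupe_insert 40; python3 look.py loupe 126
```

```text
time_s: 29.9
eef_pos: [547.5, -2.4, 119.2]
orientation: [-0.0, 1.0, 0.024, 0.0]
ft_force: [0.4, -0.1, -0.4]
opening: 31.6
finger_force: 40.0
tcp [547.5  -2.2 119.1] [-0.     1.     0.025  0.   ]
0.77 px [343. 191.] xy [555.2, -15.4, 96.1, 92.8, 2.6]
loc 0.67 [562.5 -22.3  39. ]
tcp [547.4  -2.3 119. ] [-0.     1.     0.025  0.   ]
0.75 px [322. 264.] xy [550.5, -1.4, 33.8, 32.6, 1.0]
loc 0.89 [556.7  -5.1 132.9]
```

```bash
python3 -m inch '[[0,0,0,0.02,-0.053,-0.1,-1],[0,0,0,0.02,-0.053,-0.22,-1],[0,0,0,0.02,-0.053,-0.22,-1],[0,0,0,0.02,-0.053,-0.22,-1]]'
python3 look.py loupe_insert 40; python3 look.py loupe 68
```

```text
time_s: 30.7
eef_pos: [552.6, -16.5, 64.4]
orientation: [-0.0, 1.0, 0.024, 0.0]
ft_force: [-0.4, -0.3, 0.4]
opening: 31.7
finger_force: 40.0
tcp [552.9 -16.6  64.8] [0.    1.    0.024 0.001]
0.79 px [320. 212.] xy [564.1, -14.6, 80.6, 92.2, 3.0]
loc 0.95 [576.9 -18.8  42.3]
tcp [552.9 -16.6  64.8] [0.    1.    0.024 0.001]
0.74 px [322. 264.] xy [553.6, -16.2, 34.3, 33.0, 1.0]
loc 0.59 [560.1 -16.2  77.3]
```

```bash
python3 -m inch '[[0,0,0,0.003,0.004,-0.05,-1],[0,0,0,0.003,0.004,-0.075,-1],[0,0,0,0.003,0.004,-0.09,-1],[0,0,0,0.003,0.004,-0.09,-1]]'
```

```text
time_s: 31.5
eef_pos: [552.3, -15.7, 41.9]
orientation: [-0.0, 1.0, 0.024, -0.001]
ft_force: [-6.1, 0.4, 16.7]
opening: 32.0
finger_force: 41.1
```

```bash
python3 -m inch '[[0,0,0,0,0,0.006,-1],[0,0,0,0,0,0.006,-1]]';python3 look.py loupe 50; python3 -m inch '[[0,0,0,0,0,0.03,-1],[0,0,0,0,0,0.03,-1]]'; python3 look.py loupe 55
```

```text
time_s: 31.75
eef_pos: [552.9, -15.8, 42.5]
orientation: [-0.0, 1.0, 0.024, -0.0]
ft_force: [-0.1, 0.6, -0.3]
opening: 31.6
finger_force: 40.0
tcp [552.8 -15.8  42.4] [-0.     1.     0.024 -0.   ]
0.88 px [323. 264.] xy [556.5, -15.0, 32.2, 31.1, 2.8]
loc 0.87 [561.2 -17.6  53.3]
time_s: 32.15
eef_pos: [553.5, -15.8, 50.9]
orientation: [0.0, 1.0, 0.024, 0.001]
ft_force: [0.6, 0.8, -0.5]
opening: 31.6
finger_force: 40.0
tcp [553.3 -15.8  50.7] [0.    1.    0.024 0.   ]
0.85 px [322. 264.] xy [554.8, -15.2, 33.6, 32.7, 2.8]
loc 0.91 [559.2 -18.2  61.4]
```

Contact vanished after a 0.6 mm lift and the loupe's place in the hand is unchanged, so it touched the floor, not the rim. I set it down and release.

```bash
python3 -m inch '[[0,0,0,0,0,-0.034,-1],[0,0,0,0,0,-0.034,-1],[0,0,0,0,0,-0.034,-0.1],[0,0,0,0,0,-0.034,0.1],[0,0,0,0,0,-0.034,0.1]]'
python3 -m inch '[[0,0,0,0,0,0.1,0.1],[0,0,0,0,0,0.3,0.1],[0,0,0,0,0,0.5,0.1],[0,0,0,0,0,0.6,0.1]]'
python3 -m inch '[[0,0,0,-0.28,0,0,0.1],[0,0,0,-0.28,0,0,0.1],[0,0,0,-0.28,0,0,0.1]]'
python3 look.py loupe 50; python3 - <<'E'
from h import *
d=cam('wrist')
P=[]
for t,z in [('loupe',50),('loupe_insert',40),('big_dish',49)]:
    r=models.silhouettes(t,'wrist')
    if r:
        cs,_=cv2.findContours(r[0]['mask'].astype(np.uint8),0,1);c=max(cs,key=cv2.contourArea)[:,0,:].astype(float)
        print(t,cv2.minAreaRect(np.array([pix(d,*q,z)[:2] for q in c],np.float32)))
# rectangular recess edges: pixel rows/cols of strong gradient along x and y through the loupe
g=d['img'].mean(2)
for name,pts in (('x',[(553+k,-15.5,40) for k in range(-35,36)]),('y',[(553,-15.5+k,40) for k in range(-40,41)])):
    print(name,[int(g[tuple(np.clip(np.round(proj(d,p))[::-1].astype(int),0,[399,639]))]) for p in pts])
E
```

```text
time_s: 32.92
eef_pos: [553.0, -15.7, 41.8]
orientation: [0.0, 1.0, 0.024, 0.0]
ft_force: [0.2, -0.5, -0.3]
opening: 47.2
finger_force: 0.0
time_s: 33.42
eef_pos: [554.0, -15.8, 194.7]
orientation: [0.0, 1.0, 0.024, 0.002]
ft_force: [0.7, -0.1, 0.1]
opening: 47.2
finger_force: 0.0
time_s: 33.8
eef_pos: [482.9, -15.8, 192.1]
orientation: [0.0, 1.0, 0.024, 0.001]
ft_force: [-0.7, -0.1, 0.2]
opening: 47.3
finger_force: 0.0
tcp [483.8 -15.8 192.1] [0.    1.    0.024 0.001]
0.8 px [326. 106.] xy [552.6, -15.2, 26.1, 33.3, 2.8]
loc 0.75 [555.5 -15.1  51.1]
loupe ((552.6375732421875, -15.263128280639648), (25.38085174560547, 33.28791427612305), 2.776211977005005)
loupe_insert ((553.068359375, -15.393943786621094), (92.86585998535156, 92.69029235839844), 2.741325616836548)
big_dish ((553.9537963867188, -110.08406066894531), (58.68220520019531, 62.30350112915039), 2.774984359741211)
x [101, 98, 98, 98, 100, 97, 99, 100, 99, 102, 96, 101, 89, 76, 66, 102, 103, 103, 101, 100, 109, 146, 165, 164, 167, 166, 171, 169, 173, 173, 175, 177, 178, 184, 183, 181, 181, 182, 184, 183, 181, 184, 181, 183, 181, 180, 180, 169, 101, 106, 106, 104, 104, 107, 107, 103, 73, 94, 107, 104, 105, 102, 105, 100, 105, 104, 102, 104, 105, 106, 104]
y [102, 100, 100, 100, 104, 103, 103, 100, 104, 99, 102, 103, 104, 105, 91, 74, 70, 91, 105, 102, 104, 100, 105, 128, 154, 163, 163, 163, 168, 170, 168, 168, 169, 171, 176, 171, 178, 181, 182, 178, 181, 182, 185, 180, 182, 179, 177, 176, 179, 178, 173, 176, 169, 174, 172, 172, 169, 177, 130, 94, 104, 107, 103, 105, 112, 86, 67, 84, 101, 106, 103, 111, 107, 103, 105, 105, 106, 108, 107, 108, 104]
```

The loupe is central in its recess, with the recess edges clear on all four sides. The other pieces measured in place, so I hand the job in.

```bash
python3 obj.py tall_bottle 458 -20 16; python3 obj.py vial 461 -114 20; python3 -c "
from h import *
d=cam('top')
for n in ['small_dish','short_bottle']:
  for r in models.search_frame(n,'top')[:2]: print(n,toworld(d,r['location']).round())
print(manip.job_done())"
```

```text
wrist 0.59 xy [462.4 -21. ] res [-0.8  0.8 -5.3  4.3] px [310 346 187 239]
top 0.4 xy [454.7  -8.3] res [-6.5  6.1 -2.4  2.4] px [385 390 227 237]
[483.  -15.8 191.7]
wrist 0.92 xy [ 462.6 -114.8] res [-1.2  1.  -0.5  0.5] px [412 444 195 229]
scene 0.49 xy [ 460.2 -120. ] res [ 0.4 -0.4 -1.4  1.4] px [382 392 142 158]
[482.9 -15.8 191.7]
small_dish [435. 137.  16.]
short_bottle [437. 135.  15.]
short_bottle [426. 349.  34.]
the job is handed in; nothing more can be done
None
```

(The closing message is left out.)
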